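Show the bronze pinion shaft to the inspection camera

ROBOT

A 6-joint arm with a two-finger parallel gripper is mounted at the origin on the work surface. World frame = base frame: x ahead of the robot, y to its left, z up, the work surface at z = 0. Lengths are in mm, angles in rad, forces in N, time in s.
With the tool pointing down it reaches from about 275 to 1000 mm from the base axis. Payload 8.4 kg.
Tool frame: the origin (TCP) lies at the very end of the fingers, on their centre line; the grasp point (between the pads) lies 19 mm behind it (r.pinch_z is the distance from the TCP to the grasp point, in mm); z points along the fingers, y is the direction in which the jaws open and shut (so a half turn about z gives the same grasp; the last joint's range is limited). The gripper opens to 85 mm and grips with 20 to 120 N. Pads are 22 mm wide; open, the fingers measure 114 mm over their backs; the gripper's body (76 mm by 85 mm) begins 54 mm behind the grasp point. The pads swing forward as they close: fully open they stand 13 mm farther back than shut.
Start: joints at [-1.347, 0.353, 1.633, -0, 1.155, -0.002], TCP at [139.927, -609.137, 231.281] pointing down, gripper open.
Joint ranges: [-2.63, 2.63], [-0.92, 2.1], [0.06, 2.66], [-1.3, 4.44], [0, 2.69], [-3.02, 3.02]. Speed limits (rad/s): [2.22, 2.22, 2.79, 3.14, 3.14, 3.14].

INTERFACE

Orientations are given as [roll, pitch, yaw] about the fixed x, y, z axes, in that order (R = Rz(yaw) Ry(pitch) Rx(roll)).
In Python, from rig import r, optics gives the robot as it stands.
- The arm moves only by the shell command python3 -m creep 'ROWS' [FORCE]. ROWS is JSON, a list of rows, each an object with "dp": the shift along the tool's x, y, z in mm, a list of three; "angular": the turn, a rotation vector about the tool's x, y, z in rad, a list of three; "fingers": the finger opening in mm, from 0 to 85.4. In form: [{"dp": [dx, dy, dz], "angular": [wx, wy, wz], "fingers": fingers}, ...]. A call has 1 to 5 rows; each row is the pose to reach, as a shift and turn from the pose commanded when the call began, along the tool's axes at that moment; what a row does not reach only later rows make up. A row lasts 1/12 s, in which the tool goes at most 41.7 mm and 7.16 degrees, less where a joint would pass 70% of its speed; a pose out of reach is approached as far as the arm can. A call with a gripper value outside its range is refused whole. The fingers move at their own pace and stop on an object; FORCE is the grip in N (left out, the last holds). Time passes only in rows, so rows that repeat a pose let the fingers close. It gives the time, the measured TCP pose, the force and the opening at its end, in the units of the state.
- r.sense(): the state, without advancing time (a new reading comes with each control period).
- optics.grab_frame(name): name is "scene" or "side" or "wrist"; returns the picture (400x640x3 uint8, blue, green, red); there is no depth.
- optics.camera_params(name): a dict with "fx", "fy", "cx", "cy" (pixels), "eye" and "rotation" of the camera in the world; the wrist camera has in their place "T_tool_cam" (4x4, takes a point from camera to tool coordinates, whose origin is the TCP and whose axes are the flange's). Camera axes: x right, y up, looking along -z (the intrinsics and any distortion apply to the point x, -y, -z); pixel columns grow to the right and rows downward; lengths in mm; the calibration is good to about 2 mm. A picture is of the moment at which its call begins: read the wrist's pose just before it. camera_params takes no time and is no camera call.
- r.sign_off(): hands the job in, once; it reports no verdict.
The state is a dict: "clock": time; "qpos": joint angles; "qvel": joint speeds; "joint_efforts": joint torques, N m; "eef_pos": TCP position; "tcp_rot": TCP orientation; "contact_force": force on the tool from outside, world axes, zero at the start; "wrist_torque": the same for the moment, N m; "opening": opening from 0.0 (shut) to 1.0 (fully open).
Only numpy, scipy, OpenCV 4.12 (cv2) and the standard library are available. Lean on these libraries where they do the work, as an engineer would, in place of code of your own. Each camera call takes 0.05 s, during which the arm holds its last target.

TASK

Switch on the inspection light by turning the red rotary handle on the beige controller clockwise from its white OFF dot to its green ON dot until it clicks home; then take the shaft with the bronze gear up out of its V-blocks and hold it up to the inspection camera, gear end towards the lens, with the gear's end face centred on the camera's line of view and square to it, 100 mm in front of the lens. The program finishes while the robot is still holding the shaft there, steady and clear of everything else, with the light left on. Leave the other two shafts and the gauges on the bench where they are, and do not bump the camera.

Things in the scene. Friction and masses are not known exactly. Their poses are not given: they have to be found in the camera images.
- switch (a joint): Rotary switch of the light controller, rad: 0 = OFF detent (its start), 1.047 (60 deg) = ON detent; grows as the handle turns clockwise seen from outside its panel. A spring detent holds either position (peak about 0.2 N m; past the middle it snaps on by itself); end stops lie 0.04 rad beyond each detent.
- switch_grip (a point): Grip point of the red switch handle, a bar 50 mm long, 12 mm thick, 31 mm high: its top is 10 mm beyond this point, its foot 21 mm below on a black disc 40 mm across; the panel is 30 mm below. Turns with it: x along the bar to its white-marked end (at the white OFF dot at 0, at the green dot when on), z = switch axis, out of the panel, leaning 20 deg from vertical towards the controller's front.
- controller: Beige light controller, fixed, about 180 mm deep, 150 mm wide; its sloping panel rises from 50 mm high in front to 110 mm at the rear. Origin on the bench under its centre; x to its rear (up the panel), z up. The switch stands 22 mm in front of the panel's middle; a small black dimmer knob, a display and a pilot lamp lie behind it.
- pinion_mid (a point): Grip point of the shaft to show (bronze toothed gear, 0.4 to 0.6 kg): on its axis, half-way between its V-blocks (within 4 mm), within 10 mm of its centre of mass. x along the shaft to the gear end; it lies level, its turn about x means nothing. Plain steel shank 20 mm thick from 95 mm behind to 58 mm before this point, then the gear, 38 mm across, 18 mm long, end face 76 mm before this point.
- pinion_face (a point): Centre of the flat end face of the bronze gear on that shaft, 76 mm from pinion_mid along x; x points out of the face along the shaft's axis.
- plate: Dark granite plate, fixed, 250 x 310 x 50 mm; origin on the bench under its centre. Shafts lie along its x in three pairs of steel V-blocks at y = -85, 0, +85 mm, axes 91 mm above the bench, 41 mm above the granite; which shaft lies where changes. V-blocks at x = -45 and +45 mm, 16 mm thick (along x), 53 mm wide, 45 mm high: the shank is free over 74 mm between them.
- lens (a point): Centre of the front glass of the inspection camera's lens. x points out of the lens along its line of view, which slopes down 20 deg; y is level. The lens front is 40 mm across, with a round ring light 86 mm across just behind it; the camera reaches 150 mm back from here to its column.
- camera: Foot and column of the camera stand, fixed to the bench; origin on the bench, x level in the direction the camera looks. Foot 190 x 140 mm, column 26 mm in diameter 70 mm behind the origin and 382 mm high; the lens front is 110 mm before the origin, 280 mm above the bench.
- steelgear_mid (a point): The same point on a second shaft of the same size with a dark steel gear: leave it in its V-blocks.
- pulley_mid (a point): The same point on a third shaft of the same size with a smooth black pulley: leave it in its V-blocks.
- caliper: Digital caliper lying on the bench, 230 x 70 x 14 mm, origin on the bench under its middle. Leave it.
- ringgauge: Steel ring gauge, 60 mm across, 18 mm high, origin under its centre. Leave it.
- pluggauge: Plug gauge lying on the bench, 122 mm long, 18 mm thick, origin under its middle. Leave it.
- loupe: Black loupe, 38 mm across, 40 mm high, origin under its centre. Leave it.
There are look-alikes about, which are no part of the job. Leave any blue look-alike of the part that bears pinion_mid alone.

How it is judged (in metres and radians):
On the way, in this order (a step that is already met when the one before it is completed fails the run):
1. the light is switched on: the handle rests in its ON detent (value of joint switch above 0.95 rad), for 0.2 s.
2. the bronze-geared shaft is held by the fingers, lifted clear of its V-blocks (height (world z) of pinion_mid above 0.13 m and contact force between the fingers and pinion above 1 N and contact force between pinion and plate below 0.1 N), for 0.2 s.
At the end, for the whole second after the job is handed in: Switch in its ON detent (over 0.95 rad). The bronze gear's face points to the lens, its centre 85 to 115 mm before the glass and within 12 mm of the line of view sideways and up or down, the shaft within 0.16 rad of that line; held still (under 20 mm/s) by the fingers, touching nothing else (value of joint switch above 0.95 rad and x of pinion_face in the frame of lens between 0.085 and 0.115 m and y of pinion_face in the frame of lens between -0.012 and 0.012 m and z of pinion_face in the frame of lens between -0.012 and 0.012 m and angle between the x axis of pinion_face and the x axis of lens, either way round below 0.16 rad and x of pinion_mid in the frame of lens above 0.14 m and contact force between the fingers and pinion above 1 N and contact force between pinion and camera below 0.1 N and contact force between pinion and plate below 0.1 N and linear speed of pinion below 0.02 m/s); the arm keeps its last pose, push and grip.
It fails at once if another shaft is shifted in its V-blocks by more than 20 mm (distance of any of steelgear_mid, pulley_mid from where it was at the start of the episode above 0.02 m).
It fails at once if a gauge on the bench is moved by more than 25 mm (distance of any of caliper, ringgauge, pluggauge, loupe from where it was at the start of the episode above 0.025 m).
It fails at once if the camera is bumped (over 3 N) (contact force between camera and anything else above 3 N).
It also fails if it takes over 66 s, if anything falls off the work surface, if the arm or the gripper's body presses on something with over 40 N, if the wrist force passes 120 N, or if a joint passes its speed limit or range.

## Working session

There is one attempt and no reset: what is moved stays moved. The work goes in short steps, Python scripts to look and compute and a shell command to move; the robot and the scene stay as the last step left them, time stands still between calls to the robot, and variables do not carry over. Pictures are saved under pics/ and viewed, and the job is handed in when it is done.

```bash
ls; mkdir -p pics
python3 - <<'E'
from rig import r, optics
import cv2
print(r.sense())
for n in ["scene","side","wrist"]:
    cv2.imwrite(f"pics/{n}0.png",optics.grab_frame(n)); print(n,optics.camera_params(n))
E
```

```text
pics
{'clock': 0.0, 'qpos': array([-1.34739584e+00,  3.53671478e-01,  1.63417786e+00, -1.39434460e-05,
        1.15520719e+00, -2.40215766e-03]), 'qvel': array([-0.00118237, -0.00029949, -0.00061134,  0.00019541, -0.00040213,
        0.00019056]), 'joint_efforts': array([ 9.32535731e-04, -6.05252624e+01, -3.42071199e+01,  3.48791605e-05,
        9.49213689e-03, -2.19747608e-05]), 'eef_pos': array([ 139.81271627, -608.641835  ,  230.52841188]), 'tcp_rot': array([-3.14012875e+00,  9.23181029e-06,  2.25808294e-01]), 'contact_force': array([-0.27264366, -0.11695858, -0.77357275]), 'wrist_torque': array([-0.02426107, -0.01203373, -0.01159624]), 'opening': 1.0015895673050537}
scene {'fx': 465.1589963879208, 'fy': 465.1589963879208, 'cx': 316.4856249352865, 'cy': 194.61436285611515, 'eye': array([ 1201.05499152, -1190.33004279,  1026.97826926]), 'rotation': array([ 1.01237329, -0.011106  ,  0.5739535 ])}
side {'fx': 496.2230560707567, 'fy': 496.2230560707567, 'cx': 316.68329780306124, 'cy': 203.72743195537564, 'eye': array([-389.49159442,  967.26642145,  974.20461578]), 'rotation': array([ 1.04820804, -0.00672708, -2.42779351])}
wrist {'fx': 305.1487742171272, 'fy': 305.1487742171272, 'cx': 320.35396062966413, 'cy': 199.4642759360097, 'T_tool_cam': array([[ 4.22856257e-04,  9.50254012e-01,  3.11475736e-01,
         7.98542888e+01],
       [ 9.99999782e-01, -2.43609447e-04, -6.14382721e-04,
        -1.75658991e-01],
       [-5.07941214e-04,  3.11475928e-01, -9.50253907e-01,
        -1.44231251e+02],
       [ 0.00000000e+00,  0.00000000e+00,  0.00000000e+00,
         1.00000000e+00]])}
```

View pics/scene0.png

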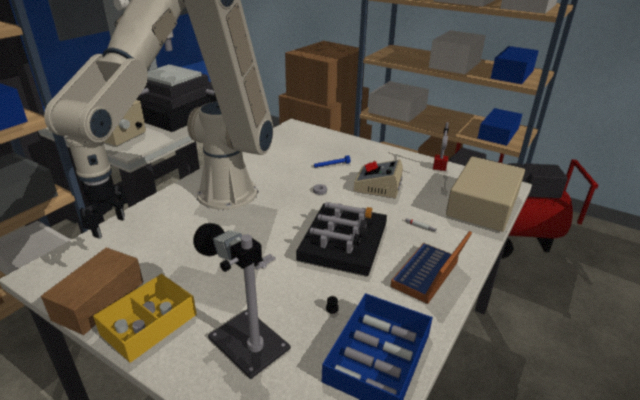

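View pics/side0.png

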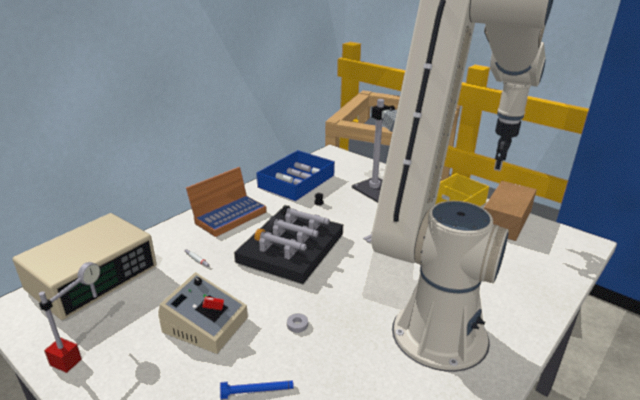

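View pics/wrist0.png

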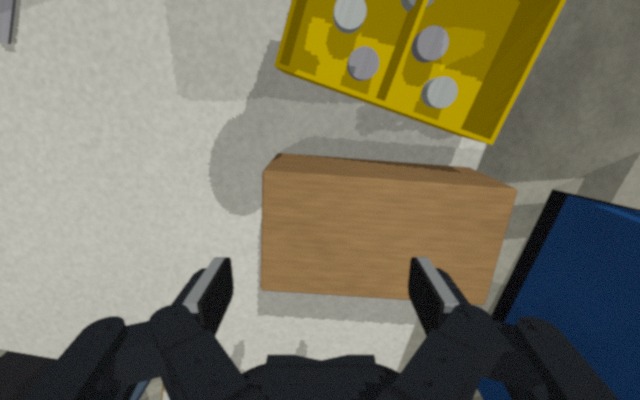

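```bash
cat > h.py <<'E'
import numpy as np, cv2
from scipy.spatial.transform import Rotation as Rn
from rig import r, optics
def cam(n, st=None):
    p=optics.camera_params(n)
    if n=="wrist":
        st=st or r.sense()
        T=np.eye(4);T[:3,:3]=Rn.from_euler('xyz',st['tcp_rot']).as_matrix();T[:3,3]=st['eef_pos']
        T=T@np.array(p['T_tool_cam']); return p,T[:3,:3],T[:3,3]
    return p,Rn.from_euler('xyz',p['rotation']).as_matrix(),np.array(p['eye'])
def proj(c,X):
    p,R,e=c; v=(np.atleast_2d(X)-e)@R
    return np.c_[p['cx']+p['fx']*v[:,0]/-v[:,2], p['cy']-p['fy']*v[:,1]/-v[:,2]]
def ray(c,uv):
    p,R,e=c; d=np.array([(uv[0]-p['cx'])/p['fx'],-(uv[1]-p['cy'])/p['fy'],-1.]); d=R@d
    return e,d/np.linalg.norm(d)
def onz(c,uv,z):
    e,d=ray(c,uv); return e+d*(z-e[2])/d[2]
def tri(c1,u1,c2,u2):
    e1,d1=ray(c1,u1);e2,d2=ray(c2,u2)
    s=np.linalg.lstsq(np.c_[d1,-d2],e2-e1,rcond=None)[0]
    a=e1+s[0]*d1;b=e2+s[1]*d2; return (a+b)/2,np.linalg.norm(a-b)
def crop(img,x0,y0,x1,y1,s,f):
    cv2.imwrite(f,cv2.resize(img[y0:y1,x0:x1],None,fx=s,fy=s,interpolation=cv2.INTER_CUBIC))
E
python3 - <<'E'
from h import *
for n in ['scene','side']: print(n,proj(cam(n),[[0,0,0],[0,0,300]]).round(0))
s=cv2.imread('pics/scene0.png');d=cv2.imread('pics/side0.png')
crop(s,180,140,420,320,3.3,'pics/c1.png')
crop(d,150,90,430,350,2.2,'pics/c2.png')
E
```

```text
scene [[227. 193.]
 [220. 126.]]
side [[440. 335.]
 [456. 243.]]
```

View pics/c1.png

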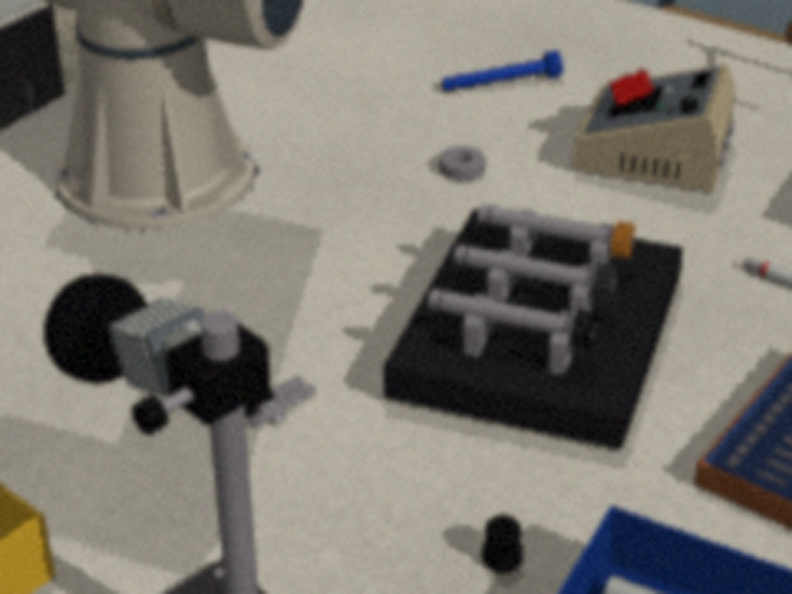

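View pics/c2.png

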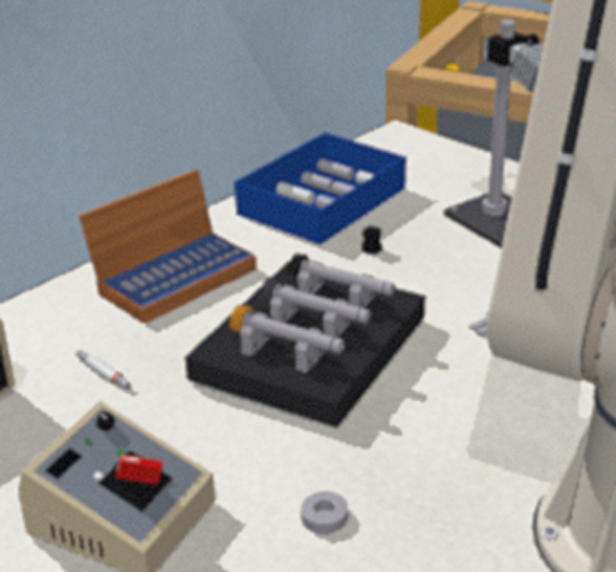

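Run:
```python
from h import *
s=cv2.imread('pics/scene0.png');d=cv2.imread('pics/side0.png')
cs,cd=cam('scene'),cam('side')
def blob(im,lo,hi,box):
    x0,y0,x1,y1=box; h=cv2.cvtColor(im,cv2.COLOR_BGR2HSV)[y0:y1,x0:x1]
    m=cv2.inRange(h,lo,hi); n,l,st,c=cv2.connectedComponentsWithStats(m)
    i=1+st[1:,4].argmax(); return c[i]+[x0,y0],st[i]
for nm,lo,hi,b1,b2 in [('gear',(8,120,80),(25,255,255),(350,190,390,230),(240,220,280,250)),('red',(0,150,80),(6,255,255),(355,155,390,180),(195,285,230,320))]:
    a=blob(s,lo,hi,b1);b=blob(d,lo,hi,b2); print(nm,a,b,tri(cs,a[0],cd,b[0]))
# camera: ring light disc, column top, column foot
def sc(x,y): return (180+x/3.3,140+y/3.3)
def sd(x,y): return (150+x/2.2,90+y/2.2)
print('disc in scene z280',onz(cs,sc(95,328),280), 'coltop',onz(cs,sc(218,325),382),tri(cs,sc(220,325),cd,sd(507,24)),'colfoot',onz(cs,(255,343),8),onz(cd,sd(494,207),8))
for n,p in [('plate corners',[(475,212),(682,250),(620,432),(387,370)])]:
    for q in p: print(n,onz(cs,sc(*q),50).round(0))
for q in [(190,365),(337,408),(425,297)]: print('side',onz(cd,sd(*q),50).round(0))
for q in [(595,128),(712,165),(578,163),(712,188)]: print('ctrl',onz(cs,sc(*q),50).round(0),onz(cs,sc(*q),0).round(0))
for nm,a in [('foot pts scene',[(248,312),(290,346),(255,370),(209,340)])]:
    for q in a: print(nm,onz(cs,q,8).round(0))
print('caliper',onz(cs,sc(285,398),5),'loupe',onz(cs,sc(502,565),0),'ring',onz(cs,sc(462,165),0), 'plug',onz(cs,sc(790,275),9),onz(cs,(421,225),9))
```

```text
gear (array([368.21428571, 212.14285714]), array([15, 18,  7, 10, 56], dtype=int32)) (array([258.02898551, 233.8115942 ]), array([14,  9, 11, 12, 69], dtype=int32)) (array([618.14479724,  77.7312727 ,  93.09640963]), np.float64(6.5800489298813485))
red (array([370.90540541, 166.09459459]), array([10,  7, 13,  9, 74], dtype=int32)) (array([213.13142857, 303.75428571]), array([  7,  13,  21,  12, 175], dtype=int32)) (array([465.84318902, 386.92656797,  94.02753438]), np.float64(0.8731660293975598))
disc in scene z280 [ 444.98976222 -524.4708748   280.        ] coltop [ 615.8729112 -566.2051566  382.       ] (array([ 613.22187467, -562.34470513,  378.5042285 ]), np.float64(1.332634702693637)) colfoot [ 600.91564015 -550.68885607    8.        ] [ 630.26005949 -590.83645308    8.        ]
plate corners [423.  86.  50.]
plate corners [657. 150.  50.]
plate corners [ 741. -161.   50.]
plate corners [ 503. -208.   50.]
side [630. 167.  50.]
side [406. 101.  50.]
side [ 490. -199.   50.]
ctrl [446. 337.  50.] [407. 415.   0.]
ctrl [608. 337.  50.] [578. 415.   0.]
ctrl [469. 250.  50.] [432. 323.   0.]
ctrl [630. 289.  50.] [601. 364.   0.]
foot pts scene [ 511. -473.    8.]
foot pts scene [ 687. -506.    8.]
foot pts scene [ 656. -618.    8.]
foot pts scene [ 489. -612.    8.]
caliper [ 410.11386475 -257.52984387    5.        ] loupe [ 712.19077224 -327.53427745    0.        ] ring [310.39175665 235.63130715   0.        ] plug [759.39879876 229.1170198    9.        ] [768.58781621 222.33054774   9.        ]
```

```bash
python3 -m creep '[{"dp":[23,-33,-10],"angular":[0,0,0],"fingers":85},{"dp":[46,-66,-20],"angular":[0,0,0],"fingers":85},{"dp":[69,-99,-30],"angular":[0,0,0],"fingers":85},{"dp":[92,-132,-40],"angular":[0,0,0],"fingers":85},{"dp":[115,-165,-50],"angular":[0,0,0],"fingers":85}]' 60
python3 -m creep '[{"dp":[23,-33,-9],"angular":[0,0,0],"fingers":85},{"dp":[46,-66,-18],"angular":[0,0,0],"fingers":85},{"dp":[69,-99,-27],"angular":[0,0,0],"fingers":85},{"dp":[92,-132,-36],"angular":[0,0,0],"fingers":85},{"dp":[115,-165,-45],"angular":[0,0,0],"fingers":85}]'
```

```text
clock: 0.57
eef_pos: [215.2, -420.6, 281.3]
tcp_rot: [-3.141, 0.0, 0.225]
contact_force: [1.0, -0.3, 0.8]
opening: 0.996
clock: 0.98
eef_pos: [290.2, -234.1, 326.7]
tcp_rot: [3.141, -0.0, 0.225]
contact_force: [0.9, -0.7, -0.0]
opening: 0.996
```

```bash
python3 -m creep '[{"dp":[23,-33,-8],"angular":[0,0,0],"fingers":85},{"dp":[46,-66,-16],"angular":[0,0,0],"fingers":85},{"dp":[69,-99,-24],"angular":[0,0,0],"fingers":85},{"dp":[92,-132,-32],"angular":[0,0,0],"fingers":85},{"dp":[115,-165,-40],"angular":[0,0,0],"fingers":85}]'
python3 -m creep '[{"dp":[23,-33,-8],"angular":[0,0,0],"fingers":85},{"dp":[46,-66,-16],"angular":[0,0,0],"fingers":85},{"dp":[69,-99,-24],"angular":[0,0,0],"fingers":85},{"dp":[92,-132,-32],"angular":[0,0,0],"fingers":85},{"dp":[115,-165,-40],"angular":[0,0,0],"fingers":85}]'
python3 -m creep '[{"dp":[23,-33,-4],"angular":[0,0,0],"fingers":85},{"dp":[46,-66,-8],"angular":[0,0,0],"fingers":85},{"dp":[60,-95,-12],"angular":[0,0,0],"fingers":85},{"dp":[60,-95,-12],"angular":[0,0,0],"fingers":85}]'
python3 - <<'E'
from h import *
import pickle
st=r.sense();w=optics.grab_frame('wrist');s=optics.grab_frame('scene');d=optics.grab_frame('side')
pickle.dump(st,open('st1.pkl','wb'))
for n,i in [('w',w),('s',s),('d',d)]: cv2.imwrite(f'pics/{n}1.png',i)
print(st['eef_pos'],st['tcp_rot'],st['qpos'],r.sense()['clock'])
crop(d,330,60,470,200,4,'pics/d1c.png')
crop(s,170,200,310,340,4,'pics/s1c.png')
E
```

```text
clock: 1.4
eef_pos: [365.3, -47.5, 366.9]
tcp_rot: [3.141, -0.001, 0.226]
contact_force: [1.7, -1.5, -0.2]
opening: 0.994
clock: 1.82
eef_pos: [440.6, 139.3, 406.7]
tcp_rot: [3.141, -0.0, 0.226]
contact_force: [0.2, 0.1, 0.3]
opening: 0.996
clock: 2.15
eef_pos: [478.7, 248.1, 417.9]
tcp_rot: [-3.14, -0.0, 0.229]
contact_force: [-0.6, -0.6, -0.8]
opening: 0.993
[478.72187717 248.13804522 417.88983519] [-3.13962275e+00 -1.97361107e-04  2.28916277e-01] [0.47424146 0.09026705 1.56336424 0.0018695  1.48729162 1.81596601] 2.3
```

View pics/w1.png

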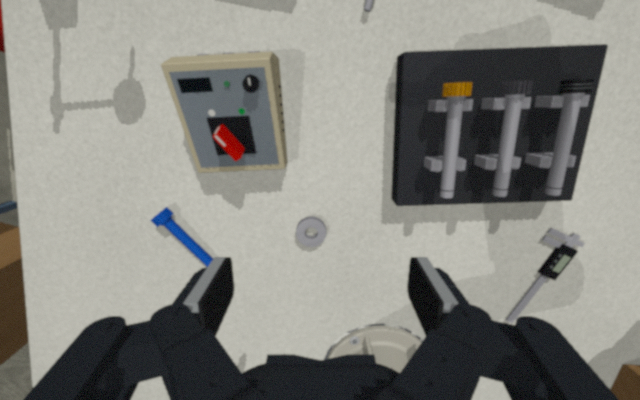

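View pics/d1c.png

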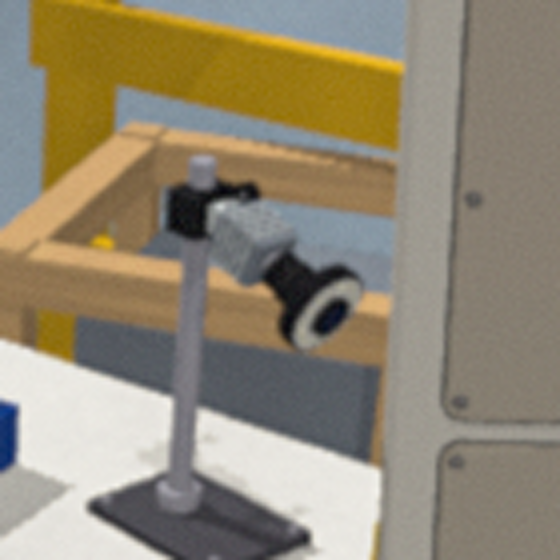

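View pics/s1c.png

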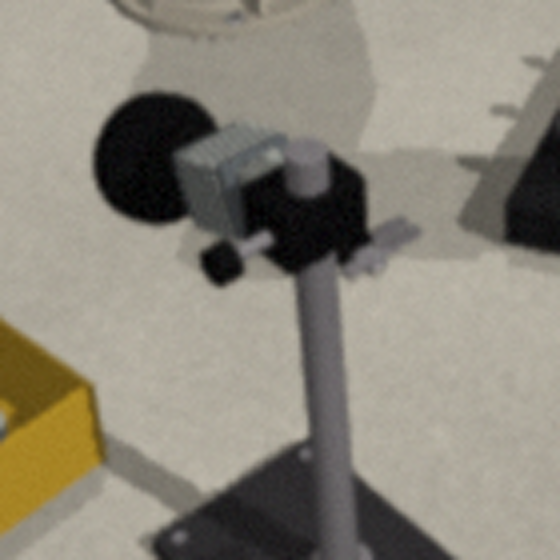

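Run:
```python
from h import *
import pickle
st=pickle.load(open('st1.pkl','rb'))
cw=cam('wrist',st);cs=cam('scene');cd=cam('side')
w=cv2.imread('pics/w1.png')
S=lambda x,y:(170+x/4,200+y/4); D=lambda x,y:(330+x/4,60+y/4)
print('ringcentre-ish',tri(cs,S(155,157),cd,D(328,308)))
print('coltop',tri(cs,S(306,150),cd,D(203,162)))
print('colmid base',onz(cd,D(178,500),8), onz(cs,(255,343),8))
print('gear', onz(cw,(457,89),91), 'shaft tail', onz(cw,(448,197),95))
for q in [(457,82),(518,82),(577,82),(448,197),(502,193),(555,192)]: print(q,onz(cw,q,91).round(0))
for q in [(398,50),(606,45),(573,199),(396,204)]: print('plate',onz(cw,q,50).round(0))
for q,z in [((165,66),110),((274,53),110),((285,170),50),((198,172),50)]: print('ctrl',onz(cw,q,z).round(0))
print('dots',onz(cw,(212,113),80),onz(cw,(242,111),80))
crop(w,150,40,310,180,5,'pics/w1c.png'); crop(w,390,40,610,215,3.5,'pics/w1p.png')
```

```text
ringcentre-ish (array([ 448.37330841, -531.12000476,  286.89491133]), np.float64(5.793824137197548))
coltop (array([ 612.00780277, -561.75175765,  380.46534471]), np.float64(1.9399899660626694))
colmid base [ 625.66671112 -583.97816826    8.        ] [ 600.91564015 -550.68885607    8.        ]
gear [615.54084445  76.95288336  91.        ] shaft tail [458.06531273  33.40776959  95.        ]
(457, 82) [624.  80.  91.]
(518, 82) [644.  -5.  91.]
(577, 82) [664. -88.  91.]
(448, 197) [457.  31.  91.]
(502, 193) [483. -51.  91.]
(555, 192) [ 504. -133.   91.]
plate [653. 168.  50.]
plate [ 731. -136.   50.]
plate [ 495. -205.   50.]
plate [415.  96.  50.]
ctrl [550. 483. 110.]
ctrl [600. 341. 110.]
ctrl [431. 300.  50.]
ctrl [393. 445.  50.]
dots [499.82962975 423.0074495   80.        ] [513.11904844 378.95987508  80.        ]
```

View pics/w1c.png

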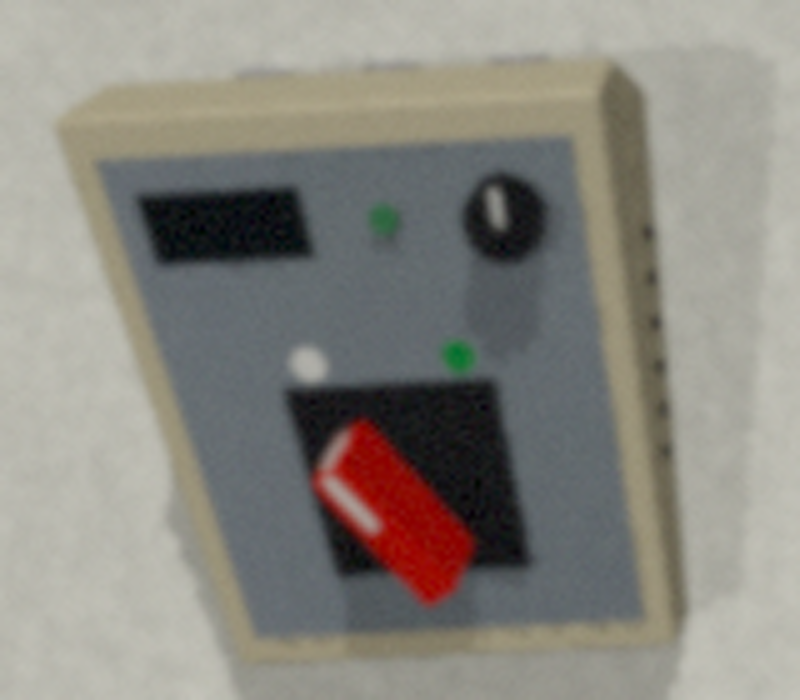

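View pics/w1p.png

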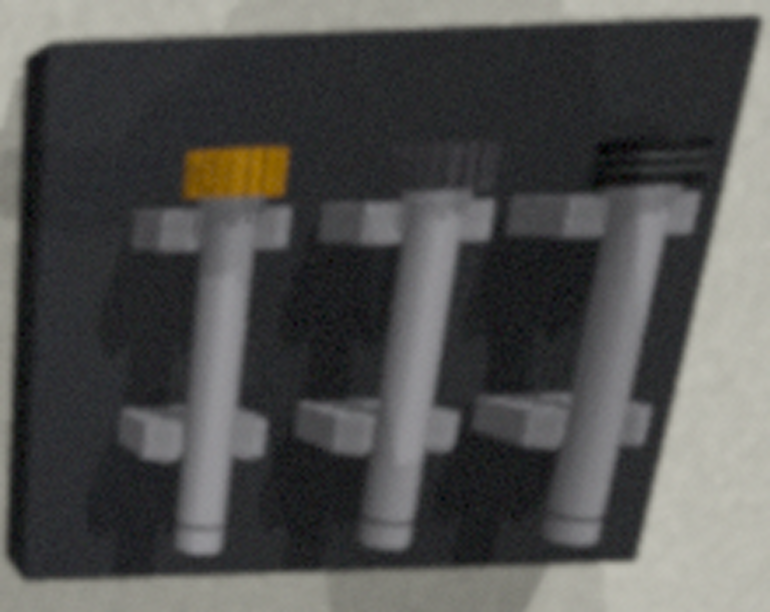

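```bash
cat >> h.py <<'E'
def delta(P,Rt,show=True):
    st=r.sense(); R0=Rn.from_euler('xyz',st['tcp_rot']).as_matrix()
    dp=R0.T@(np.array(P)-st['eef_pos']); w=Rn.from_matrix(R0.T@Rt).as_rotvec()
    if show: print('dp',dp.round(1),'w',w.round(4),'rows',np.linalg.norm(dp)/41.7,np.degrees(np.linalg.norm(w))/7.16,'t',round(float(st['clock']),2))
    return dp,w
def swR(psi,beta):
    # tool rotation: tool z = -axis; tool x along bar; beta = bar angle from controller rear dir, CCW seen from outside
    C=Rn.from_euler('z',psi).as_matrix()@Rn.from_euler('y',-np.radians(20)).as_matrix() # z = axis leaning to -x (front)
    B=C@Rn.from_euler('z',beta).as_matrix()
    return np.c_[B[:,0],-B[:,1],-B[:,2]], B[:,2]
E
python3 - <<'E'
from h import *
Rt,ax=swR(.28,np.radians(30)); print(Rt,ax)
g=np.array([463,386.5,100.5]); P=g+ax*80
print(P); delta(P,Rt)
E
```

```text
[[ 0.64392686  0.69087936  0.32870032]
 [ 0.70542531 -0.70245374  0.0945192 ]
 [ 0.29619813  0.17101007 -0.93969262]] [-0.32870032 -0.0945192   0.93969262]
[436.7039745  378.93846412 175.67540966]
dp [  -8.6 -141.8  241.9] w [-0.0821  0.3457 -0.5707] rows 6.728123755871124 5.379574111981712 t 2.3
```

```bash
python3 -m creep '[{"dp":[-2,-28,36],"angular":[-0.016,0.069,-0.114],"fingers":85},{"dp":[-4,-50,70],"angular":[-0.032,0.138,-0.228],"fingers":70},{"dp":[-6,-75,105],"angular":[-0.048,0.207,-0.342],"fingers":60},{"dp":[-7,-100,135],"angular":[-0.064,0.276,-0.456],"fingers":50},{"dp":[-8,-120,165],"angular":[-0.082,0.346,-0.571],"fingers":50}]'
python3 - <<'E'
from h import *
Rt,ax=swR(.28,np.radians(30))
g=np.array([463,386.5,100.5]); P=g+ax*80
delta(P,Rt)
E
```

```text
clock: 2.72
eef_pos: [442.3, 358.1, 252.6]
tcp_rot: [2.979, -0.289, 0.789]
contact_force: [1.8, 0.2, -1.2]
opening: 0.585
dp [-11.5 -30.8  72.8] w [-0.0055  0.0186 -0.0372] rows 1.916448168403437 0.33555447730117977 t 2.72
```

```bash
python3 -m creep '[{"dp":[-6,-16,36],"angular":[-0.002,0.009,-0.018],"fingers":50},{"dp":[-11,-30,70],"angular":[-0.002,0.009,-0.018],"fingers":50},{"dp":[-11,-30,70],"angular":[-0.002,0.009,-0.018],"fingers":50}]'
python3 - <<'E'
from h import *
import pickle
Rt,ax=swR(.28,np.radians(30))
g=np.array([463,386.5,100.5]); P=g+ax*80
delta(P,Rt)
st=r.sense();w=optics.grab_frame('wrist');pickle.dump(st,open('st2.pkl','wb'))
c=cam('wrist',st)
C=Rn.from_euler('z',.28).as_matrix()@Rn.from_euler('y',-np.radians(20)).as_matrix()
b=np.radians(30);B=C@Rn.from_euler('z',b).as_matrix()
q=[g+B@np.array(v) for v in [(25,6,10),(25,-6,10),(-25,-6,10),(-25,6,10)]]
dots=[g+C@np.array([40,y,-30]) for y in (23,-23)]
cv2.imwrite('pics/w2.png',w)
for u in proj(c,q+dots): cv2.circle(w,(int(round(u[0])),int(round(u[1]))),2,(255,0,255),-1)
cv2.imwrite('pics/w2o.png',w)
E
```

```text
clock: 2.97
eef_pos: [433.7, 375.2, 172.8]
tcp_rot: [2.973, -0.281, 0.804]
contact_force: [-1.4, -1.2, -0.9]
opening: 0.585
dp [ 5.4 -0.2 -1.5] w [-0.0041  0.0238 -0.0216] rows 0.1340229577817664 0.25937935679609686 t 2.97
```

View pics/w2o.png

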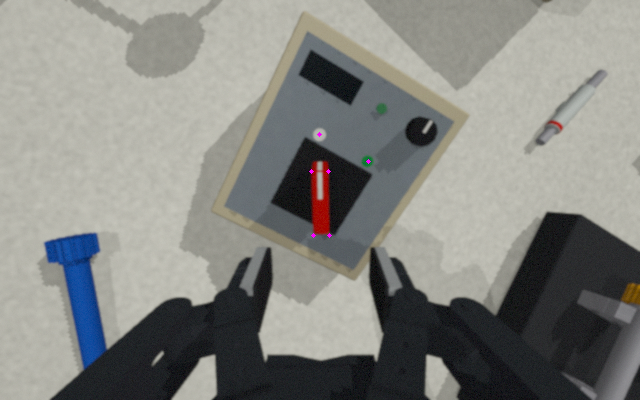

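```bash
python3 -m creep '[{"dp":[5,0,30],"angular":[-0.004,0.02,-0.02],"fingers":50},{"dp":[5,0,55],"angular":[-0.004,0.02,-0.02],"fingers":50},{"dp":[5,0,75],"angular":[-0.004,0.02,-0.02],"fingers":50},{"dp":[5,0,91],"angular":[-0.004,0.02,-0.02],"fingers":50},{"dp":[5,0,91],"angular":[-0.004,0.02,-0.02],"fingers":50}]' 60
python3 - <<'E'
from h import *
Rt,ax=swR(.28,np.radians(30))
g=np.array([463,386.5,100.5]); delta(g-14*ax,Rt)
cv2.imwrite('pics/w3.png',optics.grab_frame('wrist'))
E
```

```text
clock: 3.43
eef_pos: [471.1, 388.6, 94.9]
tcp_rot: [2.961, -0.307, 0.827]
contact_force: [-0.5, 0.1, 0.7]
opening: 0.582
dp [-5.1 -3.1  5.8] w [ 0.0017 -0.0052 -0.0051] rows 0.19934524525042502 0.05998128169915779 t 3.43
```

View pics/w3.png

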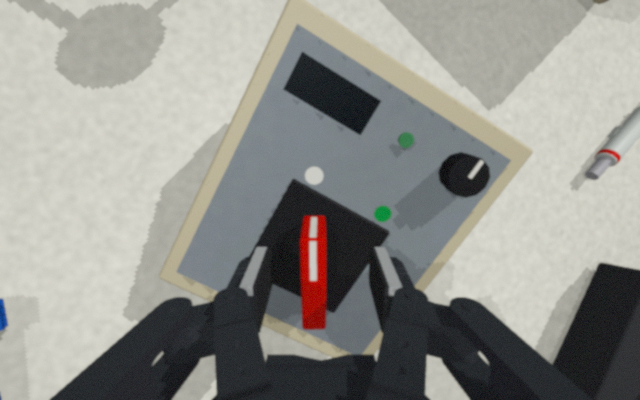

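```bash
python3 -m creep '[{"dp":[0,0,0],"angular":[0,0,0],"fingers":50},{"dp":[0,0,0],"angular":[0,0,0],"fingers":50}]' 60
python3 - <<'E'
from h import *
Rt,ax=swR(.28,np.radians(30))
g=np.array([463,386.5,100.5]); delta(g-14*ax,Rt)
E
```

```text
clock: 3.65
eef_pos: [470.5, 390.2, 97.2]
tcp_rot: [2.962, -0.31, 0.828]
contact_force: [0.1, 0.5, 0.1]
opening: 0.583
dp [-6.6 -2.   8. ] w [ 0.0008 -0.009  -0.0046] rows 0.25304156585680343 0.0810941195599938 t 3.65
```

```bash
python3 -m creep '[{"dp":[-6,-2,8],"angular":[0,-0.009,-0.004],"fingers":50},{"dp":[-6,-2,8],"angular":[0,-0.009,-0.004],"fingers":50},{"dp":[-6,-2,8],"angular":[0,-0.009,-0.004],"fingers":50}]' 60
python3 - <<'E'
from h import *
Rt,ax=swR(.28,np.radians(30))
g=np.array([463,386.5,100.5]); delta(g-14*ax,Rt)
E
```

```text
clock: 3.9
eef_pos: [466.5, 387.7, 85.1]
tcp_rot: [2.961, -0.297, 0.831]
contact_force: [0.2, -0.3, -0.0]
opening: 0.585
dp [ 1.5  1.1 -1.8] w [0.0002 0.0034 0.001 ] rows 0.06102644246150283 0.02797688496009446 t 3.9
```

```bash
python3 -m creep '[{"dp":[0,0,0],"angular":[0,0,0],"fingers":30},{"dp":[0,0,0],"angular":[0,0,0],"fingers":20},{"dp":[0,0,0],"angular":[0,0,0],"fingers":10},{"dp":[0,0,0],"angular":[0,0,0],"fingers":8},{"dp":[0,0,0],"angular":[0,0,0],"fingers":8}]' 40
python3 - <<'E'
from h import *
Rt,ax=swR(.28,np.radians(30))
g=np.array([463,386.5,100.5]); delta(g-14*ax,Rt);print(r.sense()['wrist_torque'])
E
```

```text
clock: 4.32
eef_pos: [467.2, 387.7, 85.5]
tcp_rot: [2.961, -0.298, 0.831]
contact_force: [0.6, -4.4, 4.8]
opening: 0.128
dp [ 0.9  0.5 -1.6] w [0.0008 0.0028 0.0007] rows 0.046426419383058644 0.023571651931114324 t 4.32
[-0.56348445 -0.2709277  -0.2594314 ]
```

```bash
python3 -m creep '[{"dp":[0,0,0],"angular":[0,0,0.1],"fingers":8},{"dp":[0,0,0],"angular":[0,0,0.2],"fingers":8},{"dp":[0,0,0],"angular":[0,0,0.3],"fingers":8},{"dp":[0,0,0],"angular":[0,0,0.4],"fingers":8},{"dp":[0,0,0],"angular":[0,0,0.5],"fingers":8}]' 60
python3 -m creep '[{"dp":[0,0,0],"angular":[0,0,0.1],"fingers":8},{"dp":[0,0,0],"angular":[0,0,0.2],"fingers":8},{"dp":[0,0,0],"angular":[0,0,0.3],"fingers":8},{"dp":[0,0,0],"angular":[0,0,0.4],"fingers":8},{"dp":[0,0,0],"angular":[0,0,0.5],"fingers":8}]' 60
python3 -m creep '[{"dp":[0,0,0],"angular":[0,0,0.05],"fingers":8},{"dp":[0,0,0],"angular":[0,0,0.05],"fingers":8},{"dp":[0,0,0],"angular":[0,0,0.05],"fingers":8}]' 60
python3 - <<'E'
from h import *
Rt,ax=swR(.28,np.radians(-30))
g=np.array([463,386.5,100.5]); delta(g-14*ax,Rt);print(r.sense()['wrist_torque'])
cv2.imwrite('pics/w4.png',optics.grab_frame('wrist'))
E
```

```text
clock: 4.73
eef_pos: [466.9, 388.3, 85.5]
tcp_rot: [3.134, -0.347, 0.3]
contact_force: [-2.0, -1.0, 4.9]
opening: 0.123
clock: 5.15
eef_pos: [466.9, 389.0, 85.6]
tcp_rot: [-2.975, -0.307, -0.227]
contact_force: [-2.9, 2.6, 2.8]
opening: 0.128
clock: 5.4
eef_pos: [467.0, 389.0, 85.6]
tcp_rot: [-2.962, -0.3, -0.271]
contact_force: [-3.4, 3.1, 4.6]
opening: 0.125
dp [ 1.4  0.7 -1.6] w [ 0.0004  0.001  -0.0004] rows 0.053685529648241456 0.009144717940036717 t 5.4
[0.82035143 0.59845823 0.34626292]
```

View pics/w4.png

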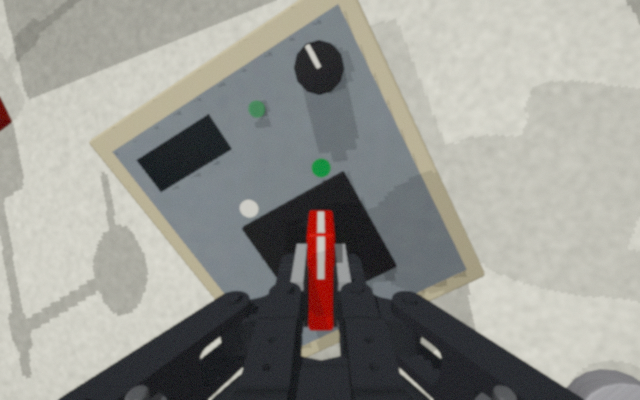

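```bash
python3 -m creep '[{"dp":[0,0,0],"angular":[0,0,0],"fingers":40},{"dp":[0,0,0],"angular":[0,0,0],"fingers":50},{"dp":[0,0,0],"angular":[0,0,0],"fingers":50},{"dp":[0,0,0],"angular":[0,0,0],"fingers":50},{"dp":[0,0,0],"angular":[0,0,0],"fingers":50}]' 60
python3 -m creep '[{"dp":[0,0,-30],"angular":[0,0,0],"fingers":50},{"dp":[0,0,-70],"angular":[0,0,0],"fingers":50},{"dp":[0,0,-110],"angular":[0,0,0],"fingers":70},{"dp":[0,0,-140],"angular":[0,0,0],"fingers":85},{"dp":[0,0,-140],"angular":[0,0,0],"fingers":85}]' 60
python3 - <<'E'
from h import *
import pickle
st=r.sense();w=optics.grab_frame('wrist');pickle.dump(st,open('st5.pkl','wb'))
print(st['eef_pos'],st['tcp_rot'],st['qpos'])
cv2.imwrite('pics/w5.png',w)
E
```

```text
clock: 5.87
eef_pos: [466.9, 387.7, 84.9]
tcp_rot: [-2.964, -0.299, -0.273]
contact_force: [1.1, 0.2, 0.7]
opening: 0.589
clock: 6.28
eef_pos: [421.8, 376.7, 222.9]
tcp_rot: [-2.956, -0.303, -0.274]
contact_force: [1.3, 1.2, 0.7]
opening: 0.974
[421.83575148 376.73055882 222.881755  ] [-2.95572913 -0.30287279 -0.27443667] [ 0.83588389  0.13043096  2.00241785 -0.27645937  0.72242297  2.83438559]
```

View pics/w5.png

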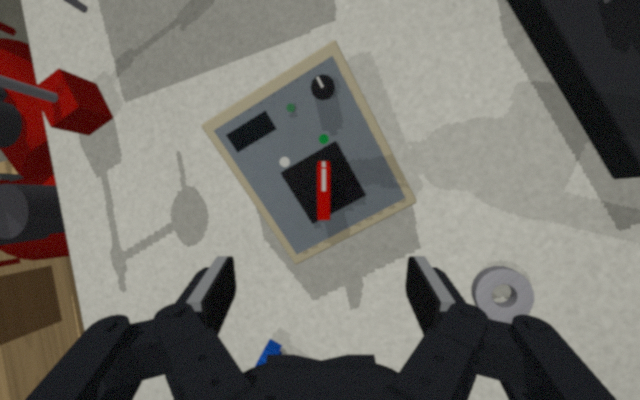

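```bash
cat >> h.py <<'E'
def downR(yaw): return Rn.from_euler('xyz',[np.pi,0,yaw]).as_matrix()
E
python3 - <<'E'
from h import *
delta([549,59,230],downR(.282))
E
```

```text
dp [201.8 276.1   2.3] w [-0.0939 -0.3435 -0.5224] rows 8.200541795118694 5.0591519528581985 t 6.33
```

```bash
python3 -m creep '[{"dp":[22,31,0],"angular":[-0.017,-0.063,-0.095],"fingers":85},{"dp":[44,62,0],"angular":[-0.034,-0.126,-0.19],"fingers":85},{"dp":[66,93,0],"angular":[-0.051,-0.19,-0.285],"fingers":85},{"dp":[88,124,0],"angular":[-0.07,-0.25,-0.38],"fingers":85},{"dp":[110,152,0],"angular":[-0.094,-0.343,-0.522],"fingers":85}]'
python3 - <<'E'
from h import *
delta([549,59,230],downR(.282))
E
```

```text
clock: 6.75
eef_pos: [474.9, 235.6, 220.5]
tcp_rot: [-3.114, -0.094, 0.124]
contact_force: [1.0, 0.6, -0.4]
opening: 0.994
dp [ 52.4 184.2  -9.7] w [-0.0197 -0.0955 -0.1568] rows 4.5982092455079036 1.477378393114118 t 6.75
```

```bash
python3 -m creep '[{"dp":[10,40,-2],"angular":[0,0,0],"fingers":85},{"dp":[20,80,-4],"angular":[0,0,0],"fingers":85},{"dp":[30,115,-6],"angular":[0,0,0],"fingers":85},{"dp":[40,150,-8],"angular":[0,0,0],"fingers":85},{"dp":[40,150,-8],"angular":[0,0,0],"fingers":85}]'
python3 -m creep '[{"dp":[0,0,0],"angular":[0,0,0],"fingers":85},{"dp":[0,0,0],"angular":[0,0,0],"fingers":85}]'
python3 - <<'E'
from h import *
import pickle
delta([549,59,230],downR(.282))
st=r.sense();w=optics.grab_frame('wrist');pickle.dump(st,open('st6.pkl','wb'))
cv2.imwrite('pics/w6.png',w);print(st['eef_pos'],st['tcp_rot'])
E
```

```text
clock: 7.17
eef_pos: [534.3, 87.2, 228.4]
tcp_rot: [-3.116, -0.097, 0.115]
contact_force: [-0.4, -0.0, 0.1]
opening: 0.998
clock: 7.33
eef_pos: [531.9, 92.2, 228.1]
tcp_rot: [-3.114, -0.095, 0.118]
contact_force: [-0.2, 0.1, -0.8]
opening: 0.999
dp [13.2 35.  -1.6] w [-0.0195 -0.0975 -0.1628] rows 0.898040067617266 1.5260974047858091 t 7.33
[531.85130828  92.23760333 228.11397646] [-3.1141563  -0.09543782  0.11779975]
```

View pics/w6.png

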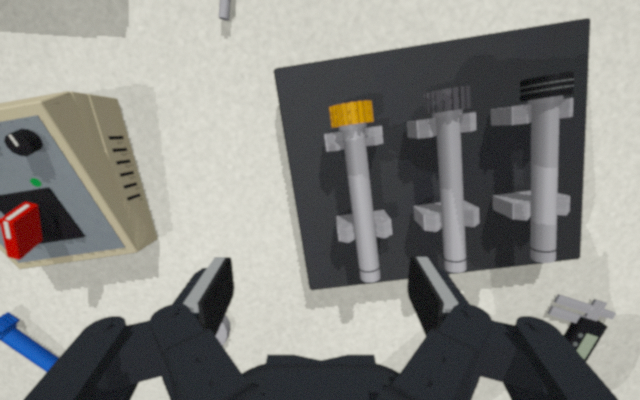

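```bash
python3 -m creep '[{"dp":[6,18,-1],"angular":[-0.01,-0.05,-0.08],"fingers":85},{"dp":[13,35,-1],"angular":[-0.02,-0.097,-0.163],"fingers":85},{"dp":[13,35,-1],"angular":[-0.02,-0.097,-0.163],"fingers":85},{"dp":[13,35,-1],"angular":[-0.02,-0.097,-0.163],"fingers":85}]'
python3 -m creep '[{"dp":[0,0,0],"angular":[0,0,0],"fingers":85}]'
python3 - <<'E'
from h import *
import pickle
delta([549,59,230],downR(.282))
st=r.sense();w=optics.grab_frame('wrist');pickle.dump(st,open('st7.pkl','wb'))
cv2.imwrite('pics/w7.png',w);print(st['eef_pos'],st['tcp_rot'])
crop(w,220,60,460,260,3.3,'pics/w7c.png')
E
```

```text
clock: 7.72
eef_pos: [549.5, 60.3, 230.0]
tcp_rot: [3.141, -0.002, 0.284]
contact_force: [0.4, 0.1, -0.4]
opening: 0.996
clock: 7.8
eef_pos: [548.6, 60.5, 230.0]
tcp_rot: [3.141, -0.002, 0.283]
contact_force: [-1.2, 0.6, 0.7]
opening: 0.994
dp [-0.   1.5  0. ] w [ 0.0003 -0.0019  0.0013] rows 0.037067374832614096 0.018585700405559413 t 7.8
[548.6009012   60.49320719 230.01644363] [ 3.14125130e+00 -1.87197330e-03  2.83332061e-01]
```

View pics/w7c.png

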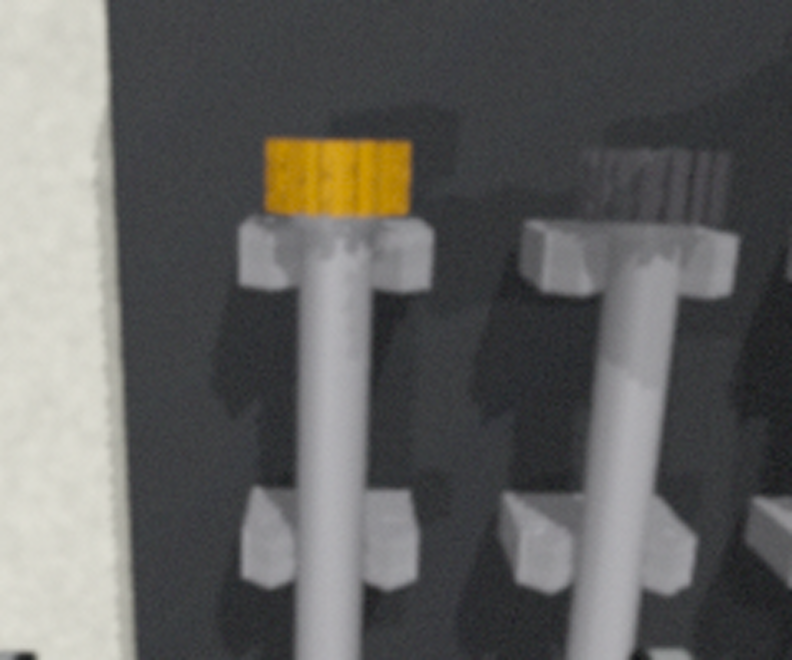

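Run:
```python
from h import *
import pickle
st=pickle.load(open('st7.pkl','rb'));c=cam('wrist',st)
K=lambda x,y:(220+x/3.3,60+y/3.3)
a=onz(c,K(335.5,300),91);b=onz(c,K(330,600),91);print(a,b,'yaw',np.arctan2(*(a-b)[1::-1]))
print('face z110',onz(c,K(338,139),110),'z91',onz(c,K(338,139),91),'rear edge z110',onz(c,K(338,213),110))
Rt=downR(.283); 
for q in ((335.5,300),(330,600)): print(Rt.T@(onz(c,K(*q),91)-[549,59,91]))
for q in ((338,139),(338,213)): print(Rt.T@(onz(c,K(*q),108)-[549,59,91]))
# V-blocks tops z95 : front block near edges, rear block
for q in ((335,222),(335,495)): print('vb',Rt.T@(onz(c,K(*q),95)-[549,59,91]))
```

```text
[582.27149992  68.99398783  91.        ] [492.55778855  44.47834332  91.        ] yaw 0.26675276266093234
face z110 [623.95272565  80.655706   110.        ] z91 [623.88028232  80.48975024  91.        ] rear edge z110 [606.65754102  75.5725684  110.        ]
[ 3.47387246e+01 -3.05794773e-01 -3.74490590e-17]
[-5.82520479e+01 -1.81677088e+00 -2.22490264e-16]
[ 78.00614608   0.14997517 -17.        ]
[ 59.84316543   0.20184007 -17.        ]
vb [56.50240478 -0.50644929 -4.        ]
vb [-22.17115592  -0.35438942  -4.        ]
```

```bash
python3 - <<'E'
from h import *
delta([551,60,72],downR(.275))
E
python3 -m creep '[{"dp":[2,1,35],"angular":[0,0,0.008],"fingers":60},{"dp":[2,1,70],"angular":[0,0,0.008],"fingers":60},{"dp":[2,1,105],"angular":[0,0,0.008],"fingers":60},{"dp":[2,1,135],"angular":[0,0,0.008],"fingers":60},{"dp":[2,1,148],"angular":[0,0,0.008],"fingers":60}]'
python3 -m creep '[{"dp":[0,0,0],"angular":[0,0,0],"fingers":60},{"dp":[0,0,0],"angular":[0,0,0],"fingers":60}]'
python3 - <<'E'
from h import *
delta([551,60,72],downR(.275))
cv2.imwrite('pics/w8.png',optics.grab_frame('wrist'))
E
```

```text
dp [  2.    1.1 158.2] w [ 0.0004 -0.002   0.0086] rows 3.7937273632584505 0.0705586256907144 t 7.85
clock: 8.27
eef_pos: [548.7, 59.5, 79.0]
tcp_rot: [-3.141, 0.002, 0.276]
contact_force: [-0.7, 0.7, 1.0]
opening: 0.703
clock: 8.43
eef_pos: [551.1, 59.4, 82.5]
tcp_rot: [3.141, -0.001, 0.276]
contact_force: [0.2, -0.2, 1.5]
opening: 0.704
dp [ 0.1 -0.6 10.5] w [ 0.0006 -0.0012  0.0007] rows 0.25101688735396954 0.012051988724281296 t 8.43
```

View pics/w8.png

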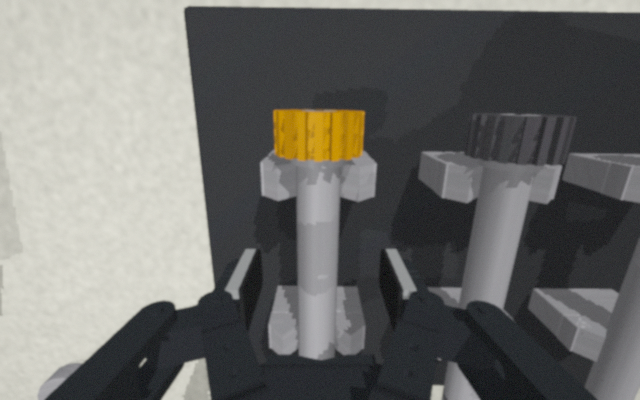

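```bash
python3 -m creep '[{"dp":[0,0,5],"angular":[0,0,0],"fingers":60},{"dp":[0,0,10],"angular":[0,0,0],"fingers":60},{"dp":[0,0,10],"angular":[0,0,0],"fingers":40},{"dp":[0,0,10],"angular":[0,0,0],"fingers":30},{"dp":[0,0,10],"angular":[0,0,0],"fingers":15}]' 90
python3 -m creep '[{"dp":[0,0,0],"angular":[0,0,0],"fingers":12},{"dp":[0,0,0],"angular":[0,0,0],"fingers":12},{"dp":[0,0,0],"angular":[0,0,0],"fingers":12},{"dp":[0,0,0],"angular":[0,0,0],"fingers":12}]' 90
python3 - <<'E'
from h import *
delta([551,60,72],downR(.275))
E
```

```text
clock: 8.9
eef_pos: [552.1, 58.9, 73.0]
tcp_rot: [3.141, -0.003, 0.275]
contact_force: [-1.7, 6.6, 3.1]
opening: 0.285
clock: 9.23
eef_pos: [551.5, 61.0, 73.4]
tcp_rot: [-3.139, -0.003, 0.274]
contact_force: [-4.9, 14.4, 7.7]
opening: 0.204
dp [-0.7  0.9  1.4] w [-0.0024 -0.0026 -0.0012] rows 0.04250601435338881 0.03008835094595125 t 9.23
```

```bash
python3 -m creep '[{"dp":[0,0,-10],"angular":[0,0,0],"fingers":12},{"dp":[0,0,-25],"angular":[0,0,0],"fingers":12},{"dp":[0,0,-45],"angular":[0,0,0],"fingers":12},{"dp":[0,0,-70],"angular":[0,0,0],"fingers":12},{"dp":[0,0,-100],"angular":[0,0,0],"fingers":12}]' 90
python3 -m creep '[{"dp":[0,0,-20],"angular":[0,0,0],"fingers":12},{"dp":[0,0,-40],"angular":[0,0,0],"fingers":12},{"dp":[0,0,-60],"angular":[0,0,0],"fingers":12},{"dp":[0,0,-70],"angular":[0,0,0],"fingers":12},{"dp":[0,0,-70],"angular":[0,0,0],"fingers":12}]' 90
python3 - <<'E'
from h import *
import pickle
st=r.sense();w=optics.grab_frame('wrist');pickle.dump(st,open('st9.pkl','wb'))
cv2.imwrite('pics/w9.png',w);print(st['eef_pos'],st['tcp_rot'],st['qpos'])
d=optics.grab_frame('side');cv2.imwrite('pics/d9.png',d)
crop(d,330,60,470,200,4,'pics/d9c.png')
E
```

```text
clock: 9.65
eef_pos: [550.1, 58.5, 172.3]
tcp_rot: [3.141, 0.001, 0.275]
contact_force: [0.9, -0.1, -4.9]
opening: 0.205
clock: 10.07
eef_pos: [552.6, 58.9, 244.8]
tcp_rot: [3.14, -0.006, 0.275]
contact_force: [0.9, -1.2, -5.2]
opening: 0.205
[552.55893122  58.86379524 244.82714552] [ 3.13989159 -0.00597653  0.27544649] [ 1.03834042e-01  2.29008316e-01  1.77299760e+00 -7.23576282e-04
  1.13340762e+00  1.39949343e+00]
```

View pics/w9.png

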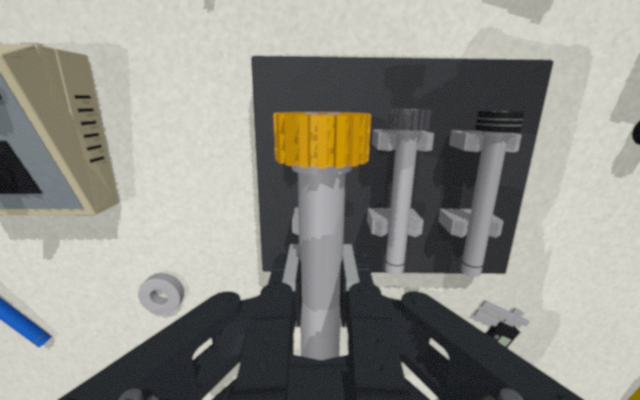

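View pics/d9.png

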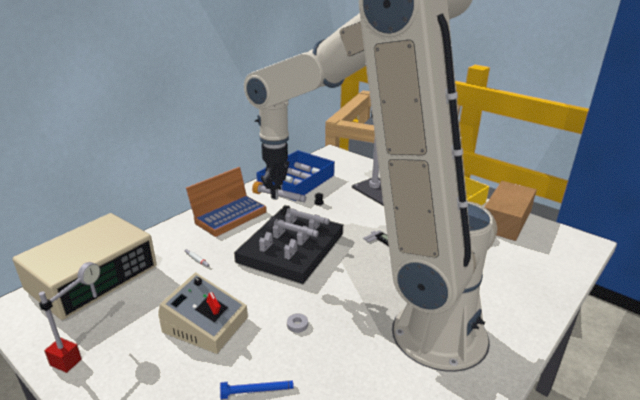

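Run:
```python
from h import *
delta([330,-420,480],downR(-.2))
```

```text
dp [-342.5  400.8 -238.3] w [ 0.0005 -0.0019  0.4754] rows 13.874521395146699 3.8042695283206696 t 10.17
```

```bash
python3 -m creep '[{"dp":[-12,13,-15],"angular":[0,0,0],"fingers":12},{"dp":[-33,37,-31],"angular":[0,0,0],"fingers":12},{"dp":[-55,64,-47],"angular":[0,0,0],"fingers":12},{"dp":[-78,91,-63],"angular":[0,0,0],"fingers":12},{"dp":[-101,118,-79],"angular":[0,0,0],"fingers":12}]' 90
python3 -m creep '[{"dp":[-23,27,-16],"angular":[0,0,0],"fingers":12},{"dp":[-46,54,-32],"angular":[0,0,0],"fingers":12},{"dp":[-69,81,-48],"angular":[0,0,0],"fingers":12},{"dp":[-92,108,-64],"angular":[0,0,0],"fingers":12},{"dp":[-115,135,-80],"angular":[0,0,0],"fingers":12}]' 90
python3 -m creep '[{"dp":[-23,27,-16],"angular":[0,0,0.1],"fingers":12},{"dp":[-46,54,-32],"angular":[0,0,0.2],"fingers":12},{"dp":[-69,81,-48],"angular":[0,0,0.3],"fingers":12},{"dp":[-92,108,-64],"angular":[0,0,0.4],"fingers":12},{"dp":[-115,135,-75],"angular":[0,0,0.475],"fingers":12}]' 90
python3 -m creep '[{"dp":[0,0,0],"angular":[0,0,0],"fingers":12},{"dp":[0,0,0],"angular":[0,0,0],"fingers":12},{"dp":[0,0,0],"angular":[0,0,0],"fingers":12}]' 90
python3 - <<'E'
from h import *
import pickle
st=r.sense();w=optics.grab_frame('wrist');pickle.dump(st,open('st10.pkl','wb'))
cv2.imwrite('pics/w10.png',w);print(st['eef_pos'],st['tcp_rot'],st['qpos'])
E
```

```text
clock: 10.58
eef_pos: [484.5, -83.0, 320.2]
tcp_rot: [-3.141, 0.001, 0.276]
contact_force: [2.2, -0.7, -4.3]
opening: 0.206
clock: 11.0
eef_pos: [410.5, -244.4, 400.3]
tcp_rot: [-3.141, -0.0, 0.276]
contact_force: [0.8, -0.4, -4.8]
opening: 0.206
clock: 11.42
eef_pos: [336.8, -406.0, 475.7]
tcp_rot: [-3.14, -0.001, -0.205]
contact_force: [1.7, -0.9, -4.6]
opening: 0.203
clock: 11.67
eef_pos: [337.7, -404.2, 474.1]
tcp_rot: [-3.139, -0.0, -0.2]
contact_force: [-0.1, 0.7, -4.8]
opening: 0.202
[ 337.67430846 -404.15631033  474.13537684] [-3.13875874e+00 -1.17351551e-04 -1.99637288e-01] [-0.87910889  0.05541262  1.48689063  0.0022793   1.60097882  0.89139142]
```

View pics/w10.png

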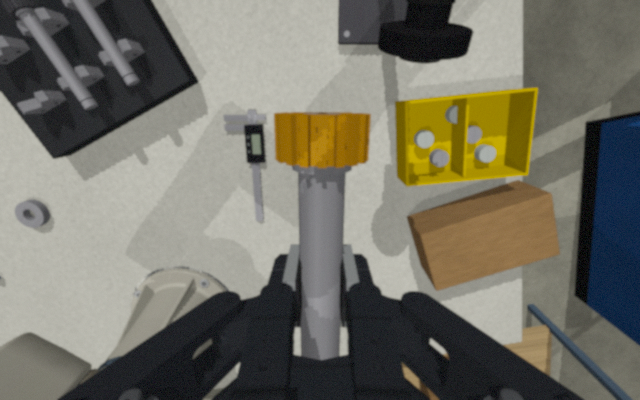

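```bash
python3 -m creep '[{"dp":[25,0,0],"angular":[0,0,0],"fingers":12},{"dp":[50,0,0],"angular":[0,0,0],"fingers":12},{"dp":[85,0,0],"angular":[0,0,0],"fingers":12},{"dp":[90,0,0],"angular":[0,0,0],"fingers":12},{"dp":[90,0,0],"angular":[0,0,0],"fingers":12}]' 90
python3 -m creep '[{"dp":[0,0,0],"angular":[0,0,0],"fingers":12},{"dp":[0,0,0],"angular":[0,0,0],"fingers":12},{"dp":[0,0,0],"angular":[0,0,0],"fingers":12}]' 90
python3 - <<'E'
from h import *
import pickle
st=r.sense();w=optics.grab_frame('wrist');pickle.dump(st,open('st11.pkl','wb'))
cv2.imwrite('pics/w11.png',w);print(st['eef_pos'],st['tcp_rot'],st['qpos'])
crop(w,300,0,540,200,3.3,'pics/w11c.png')
E
```

```text
clock: 12.13
eef_pos: [428.5, -420.9, 474.4]
tcp_rot: [-3.139, -0.001, -0.195]
contact_force: [0.3, 0.4, -5.0]
opening: 0.202
clock: 12.38
eef_pos: [425.5, -421.8, 476.5]
tcp_rot: [-3.141, -0.002, -0.199]
contact_force: [0.8, 0.4, -5.2]
opening: 0.208
[ 425.50953204 -421.77976906  476.54890956] [-3.14141187e+00 -2.32518397e-03 -1.99296289e-01] [-7.84320495e-01  1.80318771e-01  1.34031443e+00  1.43640810e-03
  1.61912074e+00  9.85842616e-01]
```

View pics/w11c.png

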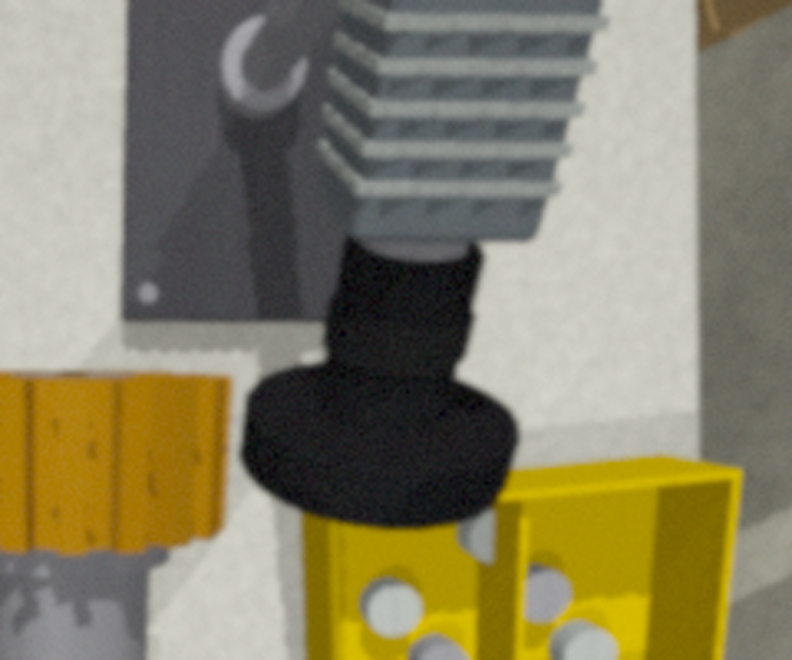

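Run:
```python
from h import *
import pickle
st=pickle.load(open('st11.pkl','rb'));c=cam('wrist',st);w=cv2.imread('pics/w11.png')
K=lambda x,y:(300+x/3.3,0+y/3.3)
a=onz(c,K(122,322),12);b=onz(c,K(318,321),12);e=onz(c,K(127,5),12)
print(a,b,e,'yaw look from front edge',np.arctan2(*(a-b)[1::-1]),'from side',np.arctan2(*(a-e)[1::-1]))
print('col base',onz(c,K(263,70),20))
f1=onz(c,K(374,468),280);f2=onz(c,K(384,420),280);print('front rim',f1,'back rim',f2)
st=pickle.load(open('st10.pkl','rb'));print(optics.camera_params('wrist')['T_tool_cam'])
```

```text
[ 501.97126815 -469.37441242   12.        ] [ 480.29912738 -579.66330037   12.        ] [ 656.77784901 -500.54126344   12.        ] yaw look from front edge 1.3767651379797365 from side 2.942920797159449
col base [ 611.30422434 -564.68344444   20.        ]
front rim [ 440.20879461 -529.77498771  280.        ] back rim [ 455.26048443 -534.67100921  280.        ]
[[ 4.23865362e-04  9.50316706e-01  3.11284401e-01  7.97974111e+01]
 [ 9.99999821e-01 -2.71626569e-04 -5.32419933e-04 -1.09875854e-01]
 [-4.21414443e-04  3.11284571e-01 -9.50316651e-01 -1.44231908e+02]
 [ 0.00000000e+00  0.00000000e+00  0.00000000e+00  1.00000000e+00]]
```

View pics/w11.png

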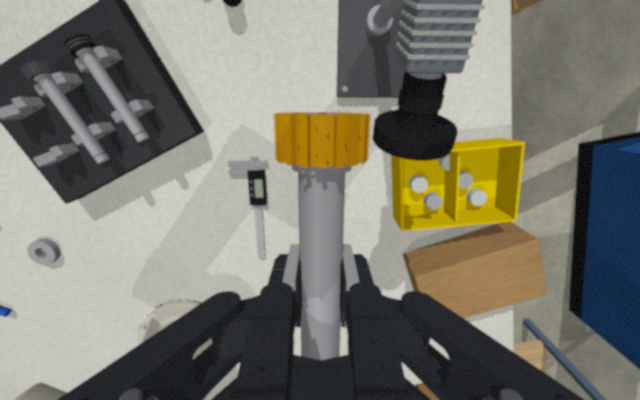

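```bash
cat >> h.py <<'E'
L=np.array([436,-529,280.]); YAW=2.945
lx=np.array([np.cos(YAW)*np.cos(np.radians(20)),np.sin(YAW)*np.cos(np.radians(20)),-np.sin(np.radians(20))])
def finR():
    x=-lx; y=np.cross([0,0,-1.],x); y/=np.linalg.norm(y); z=np.cross(x,y); return np.c_[x,y,z]
def toolray(uv):
    p=optics.camera_params('wrist');T=np.array(p['T_tool_cam']); d=T[:3,:3]@np.array([(uv[0]-p['cx'])/p['fx'],-(uv[1]-p['cy'])/p['fy'],-1.]); return T[:3,3],d
def toolz(uv,z):
    e,d=toolray(uv); return e+d*(z-e[2])/d[2]
FACE=np.array([76,0,-19.])  # gear face centre in tool frame
def fin(back=0,up=0):
    R=finR(); F=L+lx*(100+back)+np.array([0,0,up]); return F-R@FACE,R
E
python3 - <<'E'
from h import *
for q in [(322,112),(322,167),(275,140),(369,140)]: print(q,toolz(q,-38).round(1),toolz(q,-19).round(1))
w=cv2.imread('pics/w11.png'); crop(w,250,90,400,260,3.5,'pics/w11g.png')
P,R=fin();print(P,R);delta(P,R);delta(*fin(100,150));delta(*fin(60))
E
```

```text
(322, 112) [ 75.8   0.5 -38. ] [ 75.1   0.6 -19. ]
(322, 167) [ 57.1   0.5 -38. ] [ 53.    0.6 -19. ]
(275, 140) [ 66.5 -15.7 -38. ] [ 64.2 -18.5 -19. ]
(369, 140) [ 66.6  16.7 -38. ] [ 64.2  19.7 -19. ]
[ 280.17300105 -497.9646984   201.95029498] [[ 0.92159209 -0.19532876  0.33543209]
 [-0.18354899 -0.98073782 -0.06680637]
 [ 0.34202014 -0.         -0.93969262]]
dp [-128.1  103.4  274.4] w [ 0.0005  0.3464 -0.003 ] rows 7.673794971923778 2.7717603379819042 t 12.43
dp [-221.8  103.6  158.4] w [ 0.0005  0.3464 -0.003 ] rows 6.99149492116468 2.7717603379819042 t 12.43
dp [-184.5  103.5  294.8] w [ 0.0005  0.3464 -0.003 ] rows 8.701861350424002 2.7717603379819042 t 12.43
```

View pics/w11g.png

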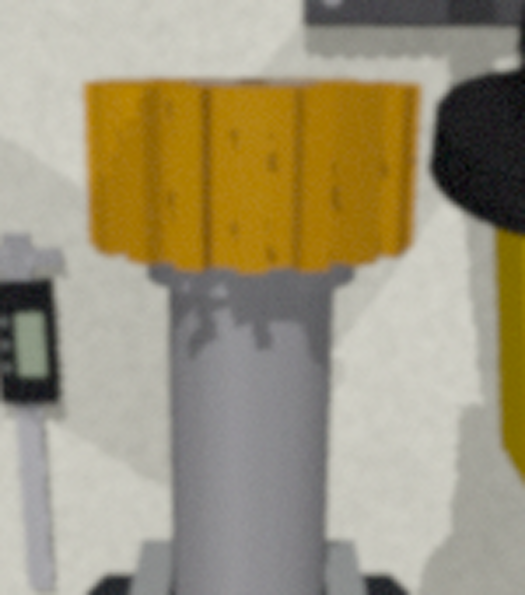

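```bash
python3 -m creep '[{"dp":[-25,8,0],"angular":[0,0,0],"fingers":12},{"dp":[-58,20,8],"angular":[0,0,0],"fingers":12},{"dp":[-92,35,20],"angular":[0,0.03,0],"fingers":12},{"dp":[-126,50,35],"angular":[0,0.1,0],"fingers":12},{"dp":[-158,65,55],"angular":[0,0.17,0],"fingers":12}]' 90
python3 - <<'E'
from h import *
delta(*fin(100,150))
E
```

```text
clock: 12.85
eef_pos: [257.3, -454.9, 422.0]
tcp_rot: [3.138, -0.177, -0.198]
contact_force: [0.8, -2.2, -5.6]
opening: 0.204
dp [-80.4  37.5  91.7] w [ 0.0043  0.1722 -0.0011] rows 3.060001307938725 1.3782216826444191 t 12.85
```

```bash
python3 -m creep '[{"dp":[-22,10,25],"angular":[0,0.05,0],"fingers":12},{"dp":[-44,20,50],"angular":[0,0.1,0],"fingers":12},{"dp":[-66,30,75],"angular":[0,0.14,0],"fingers":12},{"dp":[-79,37,91],"angular":[0,0.172,0],"fingers":12},{"dp":[-79,37,91],"angular":[0,0.172,0],"fingers":12}]' 90
python3 -m creep '[{"dp":[0,0,0],"angular":[0,0,0],"fingers":12},{"dp":[0,0,0],"angular":[0,0,0],"fingers":12}]' 90
python3 - <<'E'
from h import *
delta(*fin(100,150)); delta(*fin(100,0)); delta(*fin(60,0))
print(r.sense()['qpos'])
for n in ('side','scene'):
    d=optics.grab_frame(n);cv2.imwrite(f'pics/{n}12.png',d)
E
```

```text
clock: 13.27
eef_pos: [186.4, -476.5, 313.5]
tcp_rot: [-3.136, -0.342, -0.205]
contact_force: [-0.7, 0.8, -6.0]
opening: 0.202
clock: 13.43
eef_pos: [190.3, -479.1, 319.1]
tcp_rot: [3.14, -0.345, -0.2]
contact_force: [-0.2, -0.6, -5.4]
opening: 0.204
dp [-2.5  1.   0.6] w [ 0.0024  0.0043 -0.003 ] rows 0.06507003004848663 0.04605396106330637 t 13.43
dp [-53.2   0.8 141.7] w [ 0.0024  0.0043 -0.003 ] rows 3.63004822805688 0.04605396106330637 t 13.43
dp [-13.2   0.6 141.6] w [ 0.0024  0.0043 -0.003 ] rows 3.4092278745849596 0.04605396106330637 t 13.43
[-1.40691841  0.02768105  1.88368938  0.35668275  1.12754375  0.22623417]
```

View pics/side12.png

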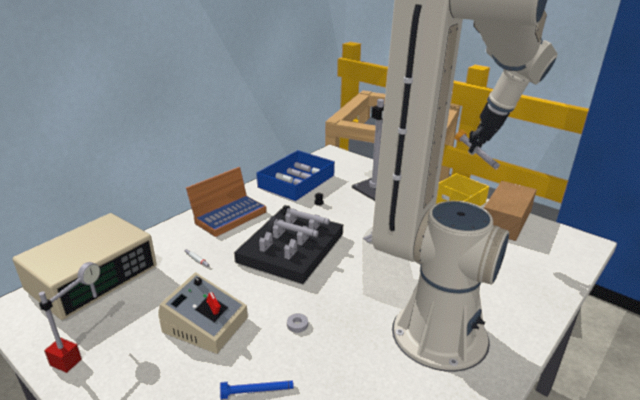

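View pics/scene12.png

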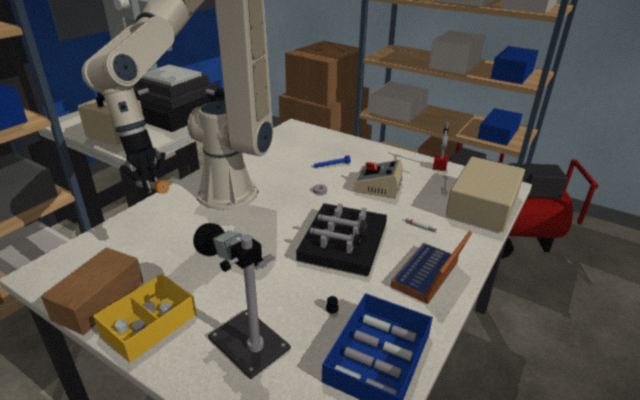

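```bash
python3 -m creep '[{"dp":[-10,0,30],"angular":[0,0.004,0],"fingers":12},{"dp":[-20,0,65],"angular":[0,0.004,0],"fingers":12},{"dp":[-35,1,100],"angular":[0,0.004,-0.003],"fingers":12},{"dp":[-45,1,130],"angular":[0,0.004,-0.003],"fingers":12},{"dp":[-53,1,141],"angular":[0,0.004,-0.003],"fingers":12}]' 90
python3 -m creep '[{"dp":[0,0,0],"angular":[0,0,0],"fingers":12},{"dp":[0,0,0],"angular":[0,0,0],"fingers":12},{"dp":[0,0,0],"angular":[0,0,0],"fingers":12}]' 90
python3 - <<'E'
from h import *
delta(*fin(100,0)); delta(*fin(0,0))
st=r.sense();R0=Rn.from_euler('xyz',st['tcp_rot']).as_matrix();F=st['eef_pos']+R0@FACE;print('face FK',F, (F-L)@lx)
d=optics.grab_frame('scene')
u=proj(cam('scene'),[F,F-R0[:,0]*9,L]);print(u)
for q in u: cv2.circle(d,(int(q[0]+.5),int(q[1]+.5)),1,(255,0,255),-1)
crop(d,100,150,300,300,4,'pics/s13.png')
E
```

```text
clock: 13.95
eef_pos: [188.9, -477.5, 164.3]
tcp_rot: [-3.14, -0.347, -0.195]
contact_force: [-0.1, 1.9, -5.3]
opening: 0.205
clock: 14.2
eef_pos: [188.8, -480.6, 169.1]
tcp_rot: [3.138, -0.35, -0.195]
contact_force: [0.6, 0.0, -4.6]
opening: 0.201
dp [-1.4 -0.8  1. ] w [ 0.0032 -0.0008  0.0019] rows 0.04484582967909519 0.030625660287506094 t 14.2
dp [98.6 -0.7  1. ] w [ 0.0032 -0.0008  0.0019] rows 2.365465207050142 0.030625660287506094 t 14.2
face FK [ 252.4617334  -493.09422849  213.01756729] 198.64722498242807
[[170.65865564 229.85721293]
 [169.28284921 229.49911734]
 [205.0395763  239.10828969]]
```

View pics/s13.png

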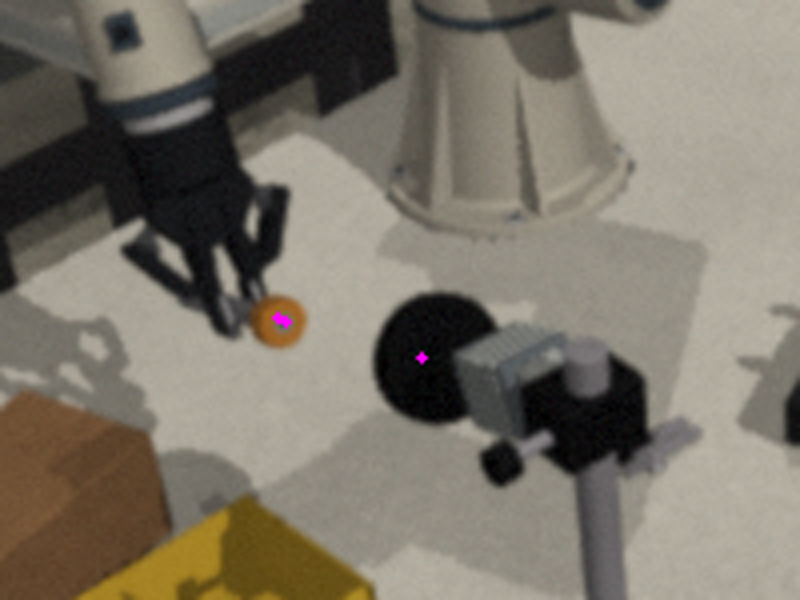

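```bash
python3 -m creep '[{"dp":[15,0,0],"angular":[0,0,0],"fingers":12},{"dp":[35,0,0],"angular":[0,0,0],"fingers":12},{"dp":[55,0,0],"angular":[0,0,0],"fingers":12},{"dp":[72,0,0],"angular":[0,0,0],"fingers":12},{"dp":[85,0,0],"angular":[0,0,0],"fingers":12}]' 90
python3 -m creep '[{"dp":[6,0,0],"angular":[0,0,0],"fingers":12},{"dp":[12,0,0],"angular":[0,0,0],"fingers":12},{"dp":[12,0,0],"angular":[0,0,0],"fingers":12},{"dp":[12,0,0],"angular":[0,0,0],"fingers":12}]' 90
python3 - <<'E'
from h import *
delta(*fin(0,0))
st=r.sense();R0=Rn.from_euler('xyz',st['tcp_rot']).as_matrix();F=st['eef_pos']+R0@FACE;print('face FK',F, (F-L)@lx)
d=optics.grab_frame('scene')
u=proj(cam('scene'),[F,L,L-20*lx])
cv2.imwrite('pics/s14raw.png',d)
for q in u: cv2.circle(d,(int(q[0]+.5),int(q[1]+.5)),1,(255,0,255),-1)
crop(d,100,150,300,300,4,'pics/s14.png')
d=optics.grab_frame('side')
cv2.imwrite('pics/d14.png',d)
cv2.imwrite('pics/w14.png',optics.grab_frame('wrist'))
E
```

```text
clock: 14.67
eef_pos: [268.1, -496.0, 199.0]
tcp_rot: [3.137, -0.351, -0.195]
contact_force: [-0.3, -0.4, -5.4]
opening: 0.202
clock: 15.0
eef_pos: [277.1, -496.8, 200.6]
tcp_rot: [3.14, -0.349, -0.196]
contact_force: [0.4, 0.4, -4.6]
opening: 0.204
dp [ 3.5  0.5 -0.2] w [0.0009 0.0005 0.0007] rows 0.08507665424727542 0.010371897501257592 t 15.0
face FK [ 340.82729866 -509.41789871  244.37160528] 103.49031280860292
```

View pics/s14.png

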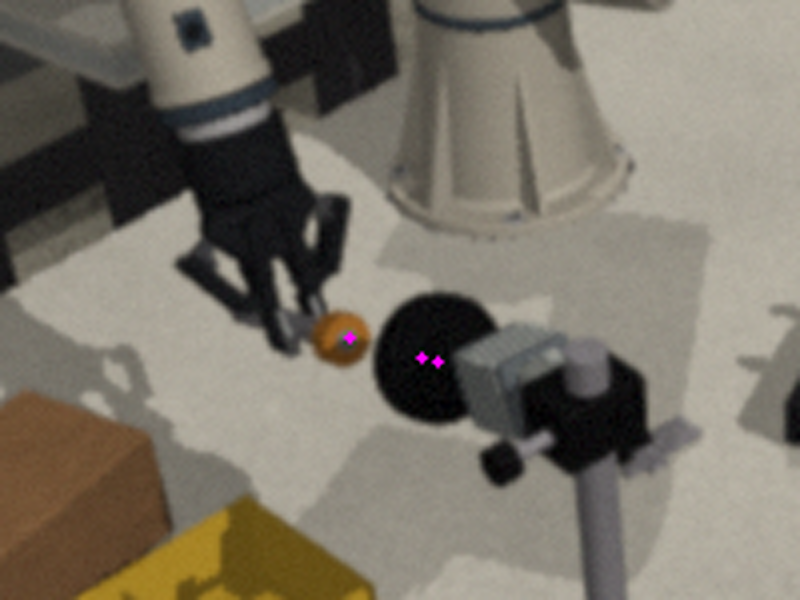

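View pics/d14.png

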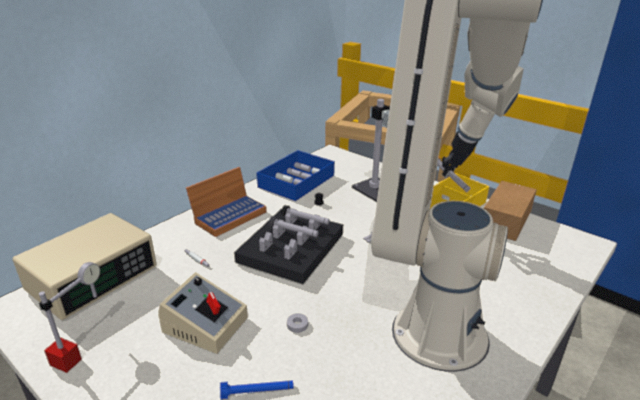

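View pics/w14.png

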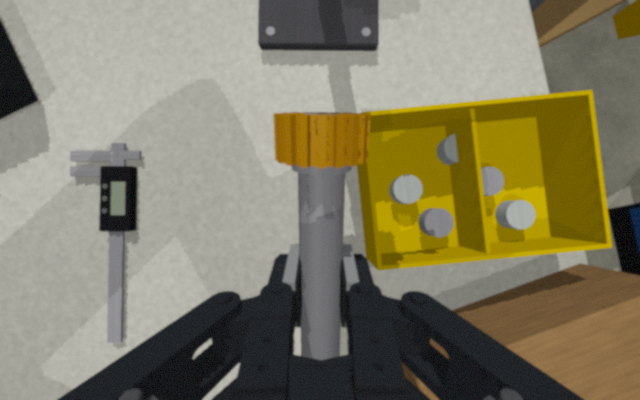

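Run:
```python
from h import *
st=r.sense();c=cam('wrist',st);R0=Rn.from_euler('xyz',st['tcp_rot']).as_matrix()
lat=np.array([-np.sin(YAW),np.cos(YAW),0])
for q in [(263,48),(378,48),(320.5,48)]:
    X=onz(c,q,12);print(X.round(1),'lat vs L',((X-L)@lat).round(1))
F=st['eef_pos']+R0@FACE;print('gear lat',(F-L)@lat)
print('side L',proj(cam('side'),[L,L-12*lx]),'obs 413,138.2; ring ~412,137')
d=cv2.imread('pics/s14raw.png')
# black disc in scene: left part ellipse fit
roi=cv2.cvtColor(d,cv2.COLOR_BGR2GRAY)[215:265,185:235]
m=(roi<28).astype(np.uint8)
cs,_=cv2.findContours(m,0,cv2.CHAIN_APPROX_NONE);k=max(cs,key=cv2.contourArea)[:,0,:]
k=k[k[:,0]<24]+[185,215]; print(cv2.fitEllipse(k.astype(np.float32)), k[:,1].min(),k[:,1].max(),k[:,0].min())
print(proj(cam('scene'),[L-lx*b for b in (0,10,20,30)]))
```

```text
[ 500.2 -472.9   12. ] lat vs L -67.5
[ 473.9 -604.8   12. ] lat vs L 66.9
[ 487.  -538.9   12. ] lat vs L -0.3
gear lat -0.5687672285253136
side L [[413.65152433 140.0004101 ]
 [411.45018345 137.98526048]] obs 413,138.2; ring ~412,137
((207.98269653320312, 239.1282196044922), (26.958049774169922, 29.9763240814209), 20.360380172729492) 224 254 194
[[205.0395763  239.10828969]
 [206.97146079 239.62014092]
 [208.92687146 240.1382254 ]
 [210.90624071 240.66265768]]
```

```bash
python3 -m creep '[{"dp":[3,0,-1],"angular":[0,0,0],"fingers":12},{"dp":[5,0,-1],"angular":[0,0,0],"fingers":12},{"dp":[5,0,-1],"angular":[0,0,0],"fingers":12},{"dp":[5,0,-1],"angular":[0,0,0],"fingers":12},{"dp":[5,0,-1],"angular":[0,0,0],"fingers":12}]' 90
python3 -m creep '[{"dp":[0,0,0],"angular":[0,0,0],"fingers":12},{"dp":[0,0,0],"angular":[0,0,0],"fingers":12},{"dp":[0,0,0],"angular":[0,0,0],"fingers":12},{"dp":[0,0,0],"angular":[0,0,0],"fingers":12},{"dp":[0,0,0],"angular":[0,0,0],"fingers":12}]' 90
python3 - <<'E'
from h import *
delta(*fin(0,0))
st=r.sense();R0=Rn.from_euler('xyz',st['tcp_rot']).as_matrix();F=st['eef_pos']+R0@FACE
print('x',(F-L)@lx,'perp',(F-L)-((F-L)@lx)*lx,'ang',np.arccos(-R0[:,0]@lx),np.abs(st['qvel']).max())
d=optics.grab_frame('side');crop(d,140,260,270,370,5,'pics/d15.png')
w=optics.grab_frame('wrist');cv2.imwrite('pics/w15.png',w)
E
```

```text
clock: 15.57
eef_pos: [281.5, -497.7, 202.9]
tcp_rot: [3.141, -0.348, -0.196]
contact_force: [-1.2, 0.4, -5.8]
opening: 0.201
clock: 15.98
eef_pos: [281.5, -497.8, 202.9]
tcp_rot: [3.141, -0.349, -0.196]
contact_force: [0.0, 0.6, -5.4]
opening: 0.205
dp [-1.6  0.5  0.5] w [0.0007 0.0005 0.0002] rows 0.040949231811274564 0.007326647368115839 t 15.98
x 98.42399138015395 perp [-0.05001503  0.5290904   0.41871062] ang 0.0005568900587933304 0.0010973457863010494
```

View pics/d15.png

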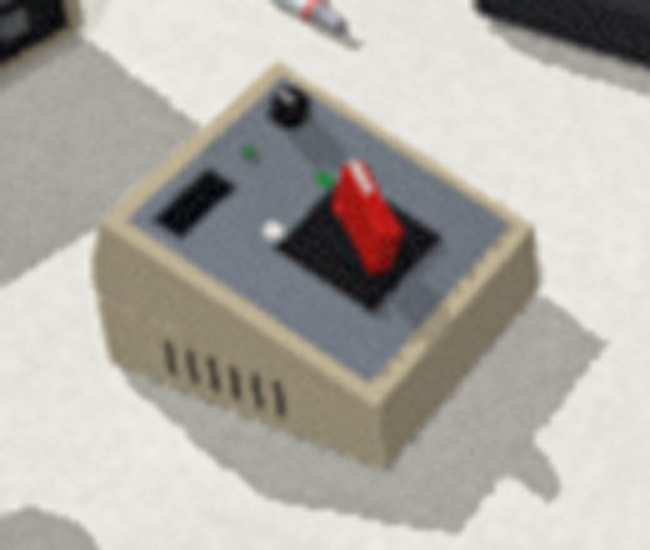

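Run:
```python
from h import *
import pickle
st=pickle.load(open('st5.pkl','rb'));c=cam('wrist',st)
w=cv2.imread('pics/w5.png');g=np.array([463,386.5,100.5])
C=Rn.from_euler('z',.28).as_matrix()@Rn.from_euler('y',-np.radians(20)).as_matrix()
for deg in (0,-25,-30):
    B=C@Rn.from_euler('z',np.radians(deg)).as_matrix()
    print(deg,proj(c,[g+B@np.array(v) for v in [(25,6,10),(25,-6,10),(-25,-6,10),(-25,6,10)]]).round(1).tolist())
h=cv2.cvtColor(w,cv2.COLOR_BGR2HSV);m=cv2.inRange(h,(0,150,80),(8,255,255));m[:, :280]=0;m[:,370:]=0;m[240:]=0
for y in range(155,225,8):
    x=np.where(m[y])[0]; print(y,x.min() if len(x) else None,x.max() if len(x) else None)
```

```text
0 [[304.1, 174.3], [315.8, 167.6], [343.2, 213.7], [331.9, 219.8]]
-25 [[314.8, 167.9], [328.4, 166.7], [332.8, 219.5], [320.0, 220.6]]
-30 [[317.3, 167.2], [330.9, 167.2], [330.5, 220.1], [317.6, 220.1]]
155 None None
163 317 329
171 317 330
179 317 330
187 317 329
195 318 330
203 317 329
211 317 329
219 317 324
```

Bar edges run 317–330 px from top to bottom, matching the prediction for exactly 60° (ON). The arm is at rest, so I'm handing in.

```bash
python3 -c "
from rig import r
print(r.sign_off())"
```

```text
the job is handed in; nothing more can be done
None
```

I turned the red switch to ON, then lifted the bronze-geared shaft from its V-blocks and carried it to the inspection camera. I handed in at about 16 s with the arm still holding it; the hand-in reports no verdict.

What the last checks showed:

- **Switch:** after release, the handle's edges lie where a full 60° turn predicts, pointing at the green dot. A final side picture still shows it there. The pilot lamp did not look lit in any picture, so I judged ON by the handle angle alone.
- **Shaft position:** by the arm's pose, the gear face is 98 mm from the lens, under 1 mm off the line of view, and about 0.001 rad off square. These figures depend on my own measurement of where the lens is.
- **Lens position:** the camera foot seen from the wrist agrees sideways to 0.3 mm. The scene and side cameras put the lens about 1–2 pixels (3–6 mm) higher or farther back than my estimate. That is inside the tolerances, and I moved about 2 mm further in and 1 mm up to allow for it.
- **Hold:** the fingers were still closed on the shaft, and the tool force read about 5 N, as it had since the lift. Joint speeds were about 0.001 rad/s.
- **Other parts:** in the last full pictures, the other two shafts and the gauges in view looked to be where they started. I saw no contact with the camera.

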